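# Close a twin-screw press squarely on a candle mould

## Task

Take the aluminium mould out of the rack, stand it on the press between the jaw and the blue back fence, long side along the fence, and push it flush against the orange side stop. Then close the jaw on it with the two red knobs, turning them clockwise alternately in small steps until both are fully home at their end stops, so that the jaw never goes more than 3.5 degrees out of square with the press. Leave the candles, the tin and the candle blocks where they are.

Things in the scene. Friction and masses are not known exactly. Their poses are not given: they have to be found in the camera images.
- press: Fixed press, grey base plate 220 (x) x 290 (y) x 18 mm thick. Origin: centre of its underside, on the bench. Its x points from the knobs to the blue back fence, y to its left end, z up. Two dark gear boxes (46 mm square, tops 63 mm above the bench) carry the knobs. The mould, when home in the corner, has its centre at x +65, y 0, z +40 mm in this frame, long side along y
- corner (a point): The corner for the mould, at plate level (18 mm above the bench), x +85, y +32 mm in the press frame. Blue back fence: face at x +85 mm, runs along y from -135 to +135, 20 mm thick. Orange side stop: face at y +32 mm looking to -y, 25 mm thick, reaches 22 mm out of the fence (x +63 to +85). Both are 44 mm high above the plate
- rail_right (a point): Middle of the top inner edge of the right blue guide rail (press frame x +12.5, y -115, z +48 mm). A rail closes each end of the press: inner faces at y -115 and +115 mm, 20 mm thick, x -60 to +85 mm, tops 48 mm above the bench
- jaw_mid (a point): Middle of the jaw's front face, 20 mm above the plate; x towards the back fence, y along the jaw. The jaw is a loose aluminium angle, 222 mm long, 500 g, sliding on the plate between the rails: upright 16 mm thick, 40 mm high, foot 16 mm high to 50 mm behind this face. The two screw tips push the rear of its foot. At the start its face is about 49 to 52 mm from the back fence
- knob_left (a joint): Angle of the left knob (press's +y end), rad. Grows turning clockwise seen from above; 0 to 5.0, where 5.0 is the hard end stop (home); starts at 2.2 to 2.8. Each rad moves the left screw tip, 95 mm left of the middle, 7 mm towards the back fence, pushing that end of the jaw (idle at first for up to 9 mm). Friction of 0.13 N m holds it where it is left
- knob_right (a joint): Angle of the right knob (press's -y end), just like the left one, for the right screw, 95 mm right of the middle. 3.5 degrees of jaw skew is 11.6 mm of lead, 1.66 rad between the knobs. The tips float a little sideways and are sprung: with both knobs home they are pressed in 3 mm and hold jaw and mould against the back fence with about 13 N each
- knob_left_grip (a point): Grip point of the left red knob, on its vertical axis (press frame x -85, y +95, z +100 mm). An upright bar 42 mm long, 14 mm thick, its top 7 mm above this point and 23 mm of free bar below it, on a disc of 44 mm diameter. The point turns with the knob, its x along the bar: grip across y. At angle 0 the bar lies along the press's x; the white mark is on the point's -x half
- knob_right_grip (a point): Grip point of the right red knob, at x = -85, y = -95, z = +100 mm in the press frame; the same as the left one
- rack: Fixed wooden rack: floor 250 (x) x 88 (y) x 6 mm, a rail along each long side (8 mm thick, inner faces at y +-36 mm, tops 54 mm above the bench), ends open. Origin: centre of its underside. Three blocks stand in it in a row along its x, about 75 mm apart, in any order, their long sides across it from rail to rail, tops 4 mm below the rail tops
- mould_center (a point): Centre of the closed two-part aluminium mould, a block 40 (its x) x 64 (its y) x 44 mm high, about 330 g; silver, two black pour holes on top, a dark joint line along its length. Ends alike, sides alike. In the rack there is finger room only across its 40 mm, in the press only across its 64 mm, so set it down on the bench in between and take it the other way
- red_block_center (a point): Centre of a red candle block 40 x 64 x 44 mm in the rack; leave alone
- ivory_block_center (a point): Centre of an ivory candle block 40 x 64 x 44 mm in the rack; leave alone
- pillar_center (a point): Centre of a pink pillar candle standing on the bench, 58 mm diameter, 118 mm high; leave alone
- tin_center (a point): Centre of a steel tin standing on the bench, 64 mm diameter, 85 mm high; leave alone
Things that resemble listed ones, but are neither listed nor needed, are in the scene too. Leave any green, purple or turquoise look-alike of the part that bears mould_center alone.

How it is judged:
On the way:
1. the mould stands on the press, flush with the side stop within 3 mm, while both knobs are still well short of home (y of mould_center in the frame of press between -0.003 and 0.003 m and x of mould_center in the frame of press between 0.045 and 0.0675 m and z of mould_center in the frame of press between 0.037 and 0.0425 m and value of joint each of knob_left, knob_right below 4.5 rad), for 0.2 s.
At the end, for the whole second after the job is handed in: The mould stands upright on the press plate in the corner, within 2.5 mm of the back fence and 4 mm of the side stop, square within 0.04 rad; both knobs are home (above 4.85 rad); the candle blocks, pillar candle and tin are within 20 mm of where they began (x of mould_center in the frame of press between 0.0625 and 0.0675 m and y of mould_center in the frame of press between -0.004 and 0.003 m and z of mould_center in the frame of press between 0.037 and 0.0425 m and angle between the y axis of mould_center and the y axis of press, either way round below 0.04 rad and angle between mould_center's own z axis and vertical below 0.05 rad and value of joint each of knob_left, knob_right above 4.85 rad and distance of each of red_block_center, ivory_block_center, pillar_center, tin_center from where it was at the start of the episode below 0.02 m); the robot touches nothing.
It fails at once if the jaw went more than 3.5 degrees out of square with the press (angle between the y axis of jaw_mid and the y axis of press, either way round above 0.0611 rad).
It fails at once if a bystander was knocked or moved by more than 20 mm (distance of any of red_block_center, ivory_block_center, pillar_center, tin_center from where it was at the start of the episode above 0.02 m).
It also fails if it takes over 72 s, if anything falls off the work surface, if the arm or the gripper's body presses on something with over 40 N, if the wrist force passes 120 N, or if a joint passes its speed limit or range.

## Robot

A 6-joint arm with a two-finger parallel gripper is mounted at the origin on the work surface. World frame = base frame: x ahead of the robot, y to its left, z up, the work surface at z = 0. Lengths are in m, angles in rad, forces in N, time in s.
With the tool pointing down it reaches from about 0.35 to 0.95 m from the base axis. Payload 17.4 kg.
Tool frame: the origin (TCP) lies on the front face of the gripper's body, between the roots of the fingers; the fingertips stand 84 mm ahead of it and the grasp point (between the pads) lies 65 mm ahead of it; z points along the fingers, y is the line along which they close (so a half turn about z gives the same grasp; the last joint's range is limited). The gripper opens to 93 mm and grips with 3 to 60 N. Pads are 15 mm wide; open, the fingers measure 128 mm over their backs; the gripper's body (75 mm by 188 mm) begins 65 mm behind the grasp point.
Start: joints at [-0.038, 0.116, 1.442, -0, 1.584, -0.038], TCP at [0.675, -0, 0.303] pointing down, gripper open.
Joint ranges: [-2.83, 2.83], [-0.83, 2.19], [0.07, 2.5], [-1.14, 4.28], [0.01, 3], [-2.97, 2.97]. Speed limits (rad/s): [1.89, 1.89, 2.22, 3.14, 3.14, 3.14].

## Interface

Orientations are given as a unit quaternion [x, y, z, w].
In Python, from workcell import move_ptp, movel, movej, command_gripper, sleep, inverse_kinematics, observe, snapshot, calibration, Unreachable, finish_job gives the robot as it stands. The module is installed in compiled form; this text tells all that it offers. Calls block until the motion is done:
- move_ptp(position, orientation): joint-space move of the TCP to a pose.
- movel(position, rot=None, feed=0.15, stop_force=None): straight line of the TCP; rot=None keeps the orientation; feed is the mean speed in m/s. With stop_force (N) it stops when the force on the tool has changed by that much, and returns True; else False.
- movej(angles): joint-space move.
- command_gripper(opening, grasp_force=None): finger opening in m; grasp_force is the grip in N (None keeps the last); returns when the fingers have stopped.
- sleep(seconds).
- inverse_kinematics(position, orientation): joint angles nearest the present ones, or None.
- observe(): the state.
- snapshot(name): name is "scene" or "side" or "wrist"; returns (picture, depth): 400x640x3 uint8, red, green, blue; 400x640 float32, m along the optical axis (not along the pixel's ray), 0 where there is no reading.
- calibration(name): a dict with "fx", "fy", "cx", "cy" (pixels), "R" (3x3) and "t" (3): a world point X has camera coordinates R X + t. Camera axes: x right, y down, z forward; pixel columns grow to the right and rows downward; lengths in m; the calibration is good to about 2 mm. The wrist camera is an equidistant fisheye: a pixel r from the principal point sees the ray r / f radians off the axis. A picture is of the moment at which its call begins: read the wrist's pose just before it. calibration takes no time and is no camera call; for the wrist camera it gives the pose at the moment of the call.
A pose or a line that the arm cannot do raises Unreachable and nothing moves.
- finish_job(): hands the job in; it is judged then, once.
The state is a dict: "time_s": time; "joint_pos": joint angles; "joint_velocities": joint speeds; "joint_efforts": joint torques, N m; "eef_pos": TCP position; "tool_rot": TCP orientation; "ft_force": force on the tool from outside, world axes, zero at the start; "wrist_torque": the same for the moment, N m; "opening": finger opening in m; "gripper_force": force on a finger pad.
Only numpy, scipy, OpenCV 4.12 (cv2) and the standard library are available. Lean on these libraries where they do the work, as an engineer would, in place of code of your own. Each camera call takes 0.05 s, during which the arm holds its last target. There are 200 camera calls.

## Working session

There is one attempt and no reset: what is moved stays moved. The work goes in short steps, each a Python script; the robot and the scene stay as the last script left them, time stands still between calls to the robot, and variables do not carry over. Pictures are saved under pics/ and viewed, at most 10 in all, crops included, and the job is handed in when it is done.

```bash
mkdir -p pics; python3 - <<'E'
from workcell import *
import cv2,numpy as np
for n in("scene","side"):
    p,d=snapshot(n);cv2.imwrite(f"pics/{n}0.png",p[:,:,::-1]);np.savez(f"{n}0.npz",p=p,d=d);c=calibration(n);print(n,c,(d>0).mean())
print(observe())
E
```

```text
scene {'fx': 466.0231733675278, 'fy': 466.0231733675278, 'cx': 316.1465145566051, 'cy': 199.92462089230102, 'R': array([[-0.56821659,  0.82286241, -0.0052302 ],
       [ 0.58369992,  0.39856974, -0.70741541],
       [-0.58002095, -0.40501804, -0.70677867]]), 't': array([ 0.19772672, -0.26659138,  1.60396729])} 0.99611328125
side {'fx': 507.3872471176966, 'fy': 507.3872471176966, 'cx': 308.03495848192523, 'cy': 197.02163134989857, 'R': array([[-0.89201883, -0.45162393,  0.01839124],
       [-0.32023833,  0.60275249, -0.73084666],
       [ 0.31898247, -0.65781856, -0.68229387]]), 't': array([0.48464297, 0.17133072, 1.23411714])} 0.99612890625
{'time_s': 0.1, 'joint_pos': array([-3.77683755e-02,  1.16464318e-01,  1.44220547e+00,  3.31494553e-06,
        1.58401270e+00, -3.78024587e-02]), 'joint_velocities': array([-0.00030269, -0.00086121, -0.00052571, -0.00074908,  0.00026618,
       -0.00051383]), 'joint_efforts': array([ 3.09313356e-03, -7.22894382e+01, -6.23865938e+01,  7.81798759e-02,
        2.28431396e-02, -1.37065126e-04]), 'eef_pos': array([6.74903237e-01, 1.67961636e-05, 3.02056877e-01]), 'tool_rot': array([ 7.07094611e-01,  7.07118741e-01, -3.69266627e-04, -4.00720263e-04]), 'ft_force': array([-1.01627899, -0.4028227 ,  0.52211713]), 'wrist_torque': array([0.00200553, 0.01766406, 0.03217588]), 'gripper_force': 0.0, 'opening': 0.09255462633964935}
```

View pics/scene0.png

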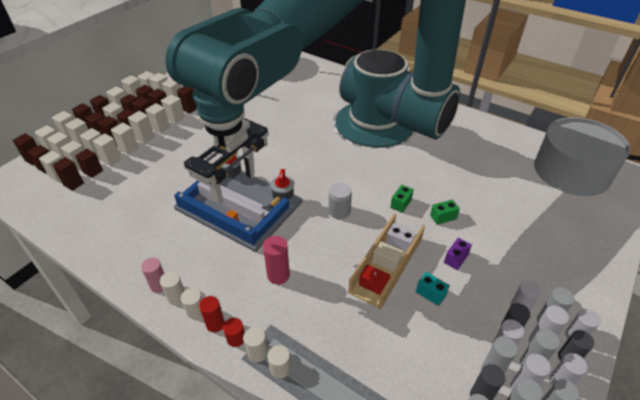

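View pics/side0.png

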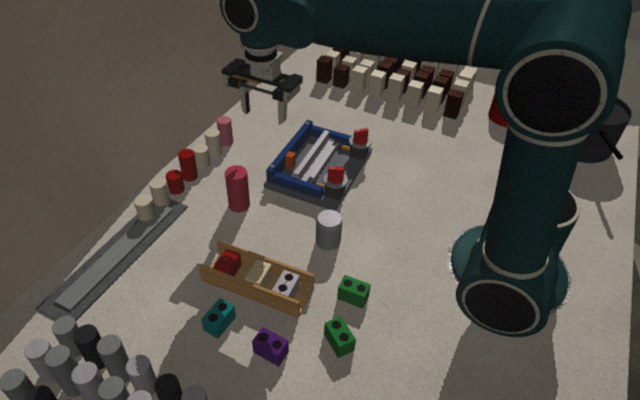

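The scene view shows the only silver block with two holes in the rack end at scene (402,236), side (286,281). Look-alikes: green (402,197) and (445,211), purple (458,252), turquoise (433,288), plus ivory (388,258) and red (375,280) in the rack. I choose the silver block. The press is at scene (237,207), the tin at (340,200) and the pillar at (277,260).

```bash
cat > h.py <<'E'
from workcell import *
import cv2,numpy as np
def cloud(p,d,c,fish=False):
    v,u=np.mgrid[:400,:640]
    x=(u-c['cx'])/c['fx'];y=(v-c['cy'])/c['fy']
    if fish:
        r=np.hypot(x,y)+1e-9;s=np.tan(np.minimum(r,1.4))/r;x=x*s;y=y*s
    P=np.stack([x*d,y*d,d],-1)
    W=(P-c['t'])@c['R']
    W[d<=0]=np.nan
    return W
def hsv(p): return cv2.cvtColor(p,cv2.COLOR_RGB2HSV)
def pix(X,c):
    q=c['R']@np.asarray(X)+c['t'];return q[:2]/q[2]*c['fx']+[c['cx'],c['cy']]
E
python3 - <<'E'
from h import *
for n in("scene","side"):
    z=np.load(n+"0.npz");W=cloud(z['p'],z['d'],calibration(n));H=hsv(z['p'])
    def rep(name,m):
        m=m&np.isfinite(W[...,2]);
        nn,l,st,ce=cv2.connectedComponentsWithStats(m.astype(np.uint8))
        for i in range(1,nn):
            if st[i,4]>25:
                q=W[l==i];r=cv2.minAreaRect(q[:,:2].astype(np.float32)*1000);print(n,name,ce[i].round(),st[i,4],'med',np.median(q,0).round(3),'rect',np.round(r[0]),np.round(r[1]),round(r[2],1),'z',q[:,2].min().round(3),q[:,2].max().round(3))
    B=(H[...,0]>100)&(H[...,0]<125)&(H[...,1]>120)&(W[...,2]>.0)&(W[...,2]<.15)
    rep('bluetop',B&(abs(W[...,2]-.062)<.006)); rep('blue',B)
    R=((H[...,0]<6)|(H[...,0]>174))&(H[...,1]>150)&(W[...,2]<.16)
    rep('red',R)
    rep('pink',(H[...,0]>160)&(H[...,1]>90)&(W[...,2]>.05)&(W[...,2]<.15))
    rep('wood',(H[...,0]>10)&(H[...,0]<25)&(H[...,1]>90)&(abs(W[...,2]-.054)<.005))
    for nm,px in dict(mould=dict(scene=(402,236),side=(286,281))[n],tin=dict(scene=(340,190),side=(329,218))[n],ivory=dict(scene=(386,256),side=(260,270))[n]).items():
        u,v=px;print(n,nm,np.nanmedian(W[v-2:v+3,u-2:u+3].reshape(-1,3),0).round(3))
E
```

```text
scene bluetop [215. 213.] 551 med [ 0.663 -0.105  0.063] rect [ 661. -110.] [ 22. 267.] 2.1 z 0.056 0.068
scene blue [230. 216.] 1782 med [ 0.662 -0.057  0.049] rect [ 589. -113.] [166. 269.] 2.4 z 0.018 0.07
scene red [150.  91.] 68 med [ 0.373 -0.694  0.078] rect [ 371. -679.] [ 33. 105.] 0.0 z 0.065 0.087
scene red [135. 105.] 234 med [ 0.449 -0.656  0.074] rect [ 456. -680.] [116. 142.] 89.3 z 0.034 0.087
scene red [ 99. 115.] 261 med [ 0.572 -0.714  0.075] rect [ 561. -719.] [193.  84.] 62.9 z 0.037 0.091
scene red [ 80. 111.] 71 med [ 0.584 -0.776  0.081] rect [ 577. -777.] [36. 39.] 3.1 z 0.057 0.088
scene red [ 30. 150.] 240 med [ 0.788 -0.74   0.071] rect [ 780. -746.] [ 39. 110.] 1.3 z 0.005 0.089
scene red [ 84. 157.] 91 med [ 0.718 -0.576  0.071] rect [ 712. -579.] [35. 45.] 1.2 z 0.038 0.077
scene red [232. 160.] 29 med [ 0.49  -0.198  0.077] rect [ 487. -200.] [12. 28.] 87.6 z 0.07 0.084
scene red [ 63. 170.] 140 med [ 0.79  -0.574  0.084] rect [ 780. -576.] [37. 39.] 1.6 z 0.015 0.091
scene red [282. 181.] 139 med [ 0.488 -0.016  0.081] rect [482. -20.] [34. 37.] 64.3 
[... 1645 characters left out ...]
147.] [43. 18.] 16.2 z 0.034 0.083
side red [240. 207.] 36 med [0.671 0.143 0.019] rect [676. 141.] [41. 13.] 37.2 z 0.007 0.035
side red [228. 262.] 438 med [0.581 0.332 0.05 ] rect [598. 329.] [66. 70.] 1.8 z 0.004 0.055
side pink [224. 124.] 186 med [ 0.871 -0.088  0.081] rect [877. -95.] [38. 45.] 46.7 z 0.05 0.091
side pink [236. 182.] 659 med [0.681 0.138 0.106] rect [690. 124.] [54. 63.] 52.1 z 0.05 0.123
side wood [267. 259.] 400 med [0.502 0.288 0.054] rect [513. 287.] [250.  13.] 3.4 z 0.049 0.058
side wood [250. 285.] 445 med [0.5   0.367 0.054] rect [508. 367.] [249.  13.] 3.6 z 0.049 0.058
side mould [0.437 0.319 0.05 ]
side tin [0.423 0.127 0.086]
side ivory [0.504 0.32  0.051]
```

```bash
python3 - <<'E'
from h import *
q=[.7071068,.7071068,0,0]
c=calibration("wrist");print('wristcam',(-c['R'].T@c['t']).round(3),c['R'].round(2),c['fx'],c['cx'],c['cy'])
for n,pos in(("press",[.53,-.10,.36]),("rack",[.45,.30,.27])):
    move_ptp(pos,q)
    c=calibration("wrist");p,d=snapshot("wrist");np.savez(n+"w.npz",p=p,d=d,**c);cv2.imwrite(f"pics/{n}w.png",p[:,:,::-1])
o=observe();print(o['time_s'],o['joint_pos'].round(3),o['eef_pos'])
E
```

```text
wristcam [0.676 0.083 0.384] [[ 1.    0.   -0.  ]
 [ 0.   -0.96  0.29]
 [-0.   -0.29 -0.96]] 309.70691628693146 319.76576514050504 198.4310677363846
2.5083 [ 0.539 -0.168  1.773 -0.     1.537  0.54 ] [0.45057622 0.29933795 0.27027143]
```

View pics/pressw.png

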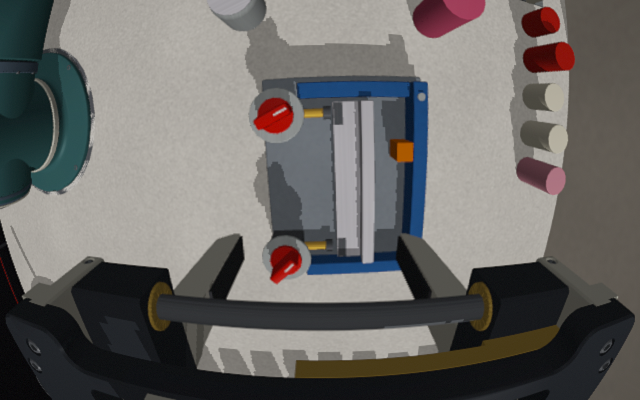

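View pics/rackw.png

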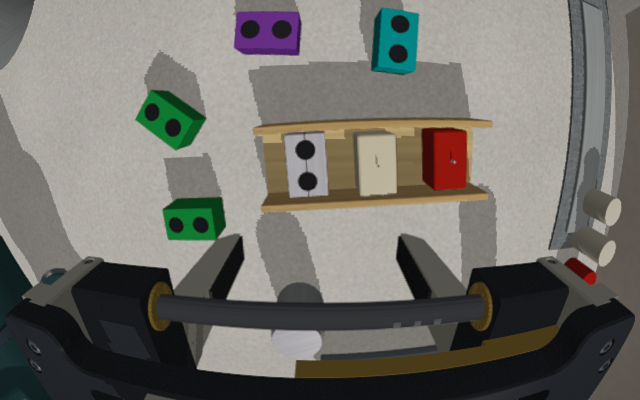

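Press view: knobs are at (273,115) left and (286,262) right, the orange stop at (402,150), the fence at x≈420, and the jaw in front of it at x≈350. Rack view: the silver mould with two holes and a joint line is at (306,166), so the choice is confirmed.

```bash
python3 - <<'E'
from h import *
from scipy.optimize import least_squares
z=np.load("pressw.npz");W=cloud(z['p'],z['d'],z,True);H=hsv(z['p']);Z=W[...,2]
def rect(nm,m,big=1,W=W):
    m=m&np.isfinite(W[...,2]);nn,l,st,ce=cv2.connectedComponentsWithStats(m.astype(np.uint8))
    for i in range(1,nn):
        if st[i,4]>30:
            q=W[l==i];r=cv2.minAreaRect(q[:,:2].astype(np.float32)*1000);b=cv2.boxPoints(r);e=b[1]-b[0] if np.linalg.norm(b[1]-b[0])>np.linalg.norm(b[2]-b[1]) else b[2]-b[1]
            print(nm,ce[i].round(),st[i,4],'c',np.round(r[0],1),np.round(r[1],1),'longyaw',np.degrees(np.arctan2(e[1],e[0])).round(1)%180,'mean',(q.mean(0)*1000).round(1),'zmed',np.median(q[:,2]).round(4))
B=(H[...,0]>100)&(H[...,0]<125)&(H[...,1]>120)
rect('fence',B&(abs(Z-.062)<.004));rect('rails',B&(abs(Z-.048)<.004))
R=((H[...,0]<6)|(H[...,0]>174))&(H[...,1]>150)&(W[...,0]<.55)&(W[...,0]>.42)
rect('bar',R&(Z>.101)&(Z<.115)); rect('disc',R&(Z>.06)&(Z<.09))
rect('orange',(H[...,0]>8)&(H[...,0]<20)&(H[...,1]>150)&(abs(Z-.062)<.005)&(W[...,0]>.55))
g=(H[...,1]<50)&(abs(W[...,0]-.58)<.08)&(abs(W[...,1]+.11)<.14)
rect('jawtop',g&(abs(Z-.058)<.004));rect('foottop',g&(abs(Z-.034)<.004))
z=np.load("rackw.npz");W=cloud(z['p'],z['d'],z,True);H=hsv(z['p']);Z=W[...,2]
box=(abs(W[...,0]-.44)<.045)&(abs(W[...,1]-.325)<.045)
rect('mould',box&(abs(Z-.05)<.003)&(H[...,1]<70),W=W)
rect('wood',(H[...,0]>10)&(H[...,0]<25)&(H[...,1]>80)&(abs(Z-.054)<.003),W=W)
rect('red',(H[...,0]<6)&(H[...,1]>150)&(abs(Z-.05)<.004),W=W)
E
```

```text
fence [418. 159.] 2080 c [660.  -84.3] [ 19.7 207.5] longyaw 92.1 mean [659.5 -81.9  62.1] zmed 0.0622
rails [356.  90.] 1816 c [577.  -21.1] [145.5  76.6] longyaw 1.7 mean [577.9   5.3  48.1] zmed 0.0482
rails [408. 198.] 108 c [ 653.5 -137.5] [ 2.  99.1] longyaw 91.6 mean [ 653.3 -137.9   48.1] zmed 0.0482
rails [353. 267.] 1017 c [ 582.9 -241.7] [137.   20.2] longyaw 2.3 mean [ 580.5 -241.4   48. ] zmed 0.0481
bar [271. 116.] 416 c [479.8 -26.2] [41.  14.5] longyaw 27.7 mean [479.2 -26.8 106.6] zmed 0.1068
bar [283. 270.] 286 c [ 486.7 -215.1] [41.4 14.8] longyaw 45.1 mean [ 486.5 -213.8  106.4] zmed 0.1069
disc [276. 115.] 549 c [480.5 -25.9] [39.5 41.6] longyaw 112.4 mean [480.4 -26.8  77.5] zmed 0.0773
disc [284. 256.] 400 c [ 487.7 -212.5] [36.  41.5] longyaw 155.0 mean [ 485.  -207.7   78.7] zmed 0.0775
orange [404. 151.] 324 c [639.  -70.9] [21.7 25.6] longyaw 90.7 mean [638.6 -70.8  62. ] zmed 0.0622
jawtop [367. 179.] 1959 c [ 594.9 -118.6] [ 17.5 221.4] longyaw 92.7 mean [ 593.8 -110.3   58.2] zmed 0.0582
foottop [347. 176.] 3879 c [ 569.6 -119.9] [ 35.1 223.5] longyaw 92.5 mean [ 569.3 -112.4   34.3] zmed 0.0343
foottop [327. 112.] 91 c [540.9 -24.2] [ 9.1 15.9] longyaw 90.3 mean [541.3 -24.   35.3] zmed 0.0358
foottop [329. 245.] 65 c [ 546.3 -212.8] [10.2 14.5] longyaw 90.2 mean [ 546.1 -212.3   35.6] zmed 0.0362
mould [306. 164.] 2504 c [438.4 324.5] [40.9 64.6] longyaw 94.8 mean [438.6 325.2  50.4] zmed 0.0504
wood [370. 125.] 1904 c [510.8 366.4] [247.7   9.2] longyaw 3.2 mean [503.3 366.1  54.1] zmed 0.0541
wood [375. 202.] 1651 c [516.2 287.4] [248.8   8.6] longyaw 3.2 mean [510.8 287.2  54. ] zmed 0.0541
red [449. 159.] 1937 c [588.9 331.7] [39.9 63.7] longyaw 94.7 mean [587.8 332.3  50.1] zmed 0.0501
red [585. 273.] 44 c [872.9 167.1] [24.2  6.2] longyaw 27.5 mean [870.6 166.3  50. ] zmed 0.0501
```

```bash
cat >> h.py <<'E'
from scipy.spatial.transform import Rotation as Ro
def q(phi): return (Ro.from_euler('z',phi)*Ro.from_quat([.70710678,.70710678,0,0])).as_quat()
YAW=np.radians(2.1); O=np.array([.567,-.1175])
def P(x,y): c,s=np.cos(YAW),np.sin(YAW); return O+np.array([c*x-s*y,s*x+c*y])
def say(*a):
    o=observe();print(*a,'t',round(o['time_s'],2),o['eef_pos'].round(4),'F',o['ft_force'].round(1),'M',o['wrist_torque'].round(2),'op',round(o['opening'],4),'g',round(o['gripper_force'],1))
G=.065
def at(xy,z): return [xy[0],xy[1],z+G]   # z of grasp point
E
python3 - <<'E'
from h import *
M=np.array([.4386,.325]);a=np.radians(4.8);B=[.56,.19]
command_gripper(.064)
move_ptp(at(M,.10),q(a))
print(movel(at(M,.030),feed=.2,stop_force=15));say('down')
command_gripper(.03,30);say('grip')
movel(at(M,.12),feed=.25)
move_ptp(at(B,.10),q(YAW))
print(movel(at(B,.0255),feed=.2,stop_force=8));say('placed')
command_gripper(.064)
movel(at(B,.11),feed=.3)
move_ptp(at(B,.10),q(YAW+np.pi/2));command_gripper(.093);say('above')
p,d=snapshot("scene");cv2.imwrite("pics/s1.png",p[130:330,180:500,::-1].repeat(2,0).repeat(2,1))
E
```

```text
False
down t 4.2 [0.4394 0.3253 0.097 ] F [-0.7 -0.1 -0.7] M [0.   0.02 0.04] op 0.0643 g 0.0
grip t 4.72 [0.4386 0.3251 0.0958] F [-3.7 -1.1  8.2] M [-0.26  0.75 -0.05] op 0.0401 g 30.0
True
placed t 6.4 [0.5583 0.1906 0.0873] F [ 0.3  0.4 -4.2] M [-0.01 -0.03 -0.01] op 0.0401 g 30.0
above t 9.54 [0.56  0.19  0.165] F [ 0.1 -0.  -0.1] M [ 0.11 -0.08 -0.02] op 0.093 g 0.0
```

View pics/s1.png

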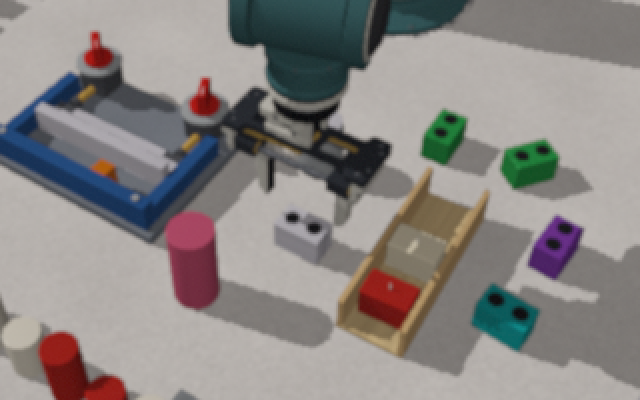

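The mould stands upright alone on the bench at (300,233) in the crop, and the candle blocks are undisturbed in the rack. I'll measure it from here once more.

```bash
python3 - <<'E'
from h import *
for n in("scene","side","wrist"):
    c=calibration(n);p,d=snapshot(n);W=cloud(p,d,c,n=="wrist");H=hsv(p)
    m=(abs(W[...,0]-.56)<.05)&(abs(W[...,1]-.19)<.055)&(abs(W[...,2]-.044)<.004)
    pts=W[m][:,:2].astype(np.float32)*1000
    if len(pts)>20: print(n,len(pts),cv2.minAreaRect(pts),np.median(W[m][:,2]),pts.min(0),pts.max(0))
E
```

```text
scene 324 ((556.952392578125, 192.03762817382812), (42.32516098022461, 64.20223999023438), 1.9439342021942139) 0.04481611237716705 [535.09924 159.28323] [578.4367  224.55864]
side 298 ((556.21923828125, 189.4804229736328), (41.321983337402344, 68.14924621582031), 1.0546208620071411) 0.04449423881542635 [535.04297 155.34651] [577.1554  223.72139]
wrist 4773 ((559.0664672851562, 189.90150451660156), (40.36623764038086, 64.61968231201172), 1.1075254678726196) 0.04436795191507571 [538.38043 157.5688 ] [579.7837  222.34695]
```

```bash
python3 - <<'E'
from h import *
M=np.array([.559,.190]);off=P(-9,0)-O if 0 else (P(-.009,0)-O)
A=M+off
move_ptp(at(A,.09),q(YAW+np.pi/2))
print(movel(at(A,.0245),feed=.2,stop_force=15))
command_gripper(.05,40);say('grip')
movel(at(A,.14),feed=.25)
T=P(.052,-.006)
move_ptp(at(T,.14),q(YAW+np.pi/2))
movel(at(T,.07),feed=.2)
print(movel(at(T,.0430),feed=.06,stop_force=10));say('down')
print(movel(at(P(.052,.010),.0430),feed=.02,stop_force=8));say('slid')
o=observe()['eef_pos'];r=o[:2]-O;print('press xy',np.cos(YAW)*r[0]+np.sin(YAW)*r[1],-np.sin(YAW)*r[0]+np.cos(YAW)*r[1])
p,d=snapshot("side");cv2.imwrite("pics/s2.png",p[90:230,230:410,::-1].repeat(4,0).repeat(4,1))
E
```

```text
False
grip t 11.04 [0.5502 0.1896 0.0901] F [-1.  -3.1  5.4] M [-0.41  0.15 -0.07] op 0.064 g 40.0
True
down t 13.57 [ 0.6191 -0.1212  0.1337] F [ 0.6 -0.4 -3.5] M [ 0.06 -0.06 -0.02] op 0.0639 g 40.0
True
slid t 14.2 [ 0.6184 -0.1173  0.125 ] F [ 1.8 -3.2 -2.8] M [-0.34 -0.23 -0.11] op 0.0641 g 40.0
press xy 0.05138749455181985 -0.0017189093674331451
```

View pics/s2.png

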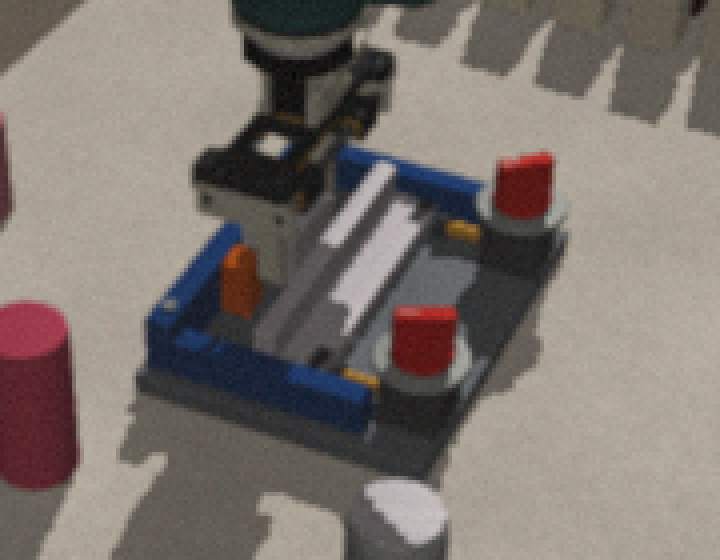

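The picture shows the held mould between jaw and fence. The finger at (268,250) is just in front of the orange stop at (240,280). The stop triggered while still high, from motion transients. I'll settle first and repeat.

```bash
cat >> h.py <<'E'
def prs(v): 
    r=np.asarray(v)[:2]-O;c,s=np.cos(YAW),np.sin(YAW);return np.round([c*r[0]+s*r[1],-s*r[0]+c*r[1]],4)
E
python3 - <<'E'
from h import *
T=P(.052,-.006)
movel(at(T,.060),feed=.06);sleep(.3);say('pre')
print(movel(at(T,.0428),feed=.06,stop_force=14));sleep(.3);say('down')
if observe()['eef_pos'][2]<.111:
    print(movel(at(P(.052,.010),.0428),feed=.025,stop_force=12));sleep(.2);say('slid');print(prs(observe()['eef_pos']))
E
```

```text
pre t 14.8 [ 0.6192 -0.1215  0.125 ] F [ 0.  -0.6 -3.6] M [ 0.11 -0.    0.04] op 0.0634 g 40.0
True
down t 15.43 [ 0.6192 -0.1215  0.1074] F [ 3.5 -0.5  2.4] M [-0.09 -0.75  0.06] op 0.0637 g 40.0
True
slid t 15.98 [ 0.6186 -0.1174  0.1074] F [-1.6 -0.6  4.3] M [ 0.14  0.04 -0.01] op 0.0636 g 40.0
[ 0.0516 -0.0018]
```

```bash
python3 - <<'E'
from h import *
command_gripper(.078);sleep(.3);say('open');y0=prs(observe()['eef_pos'])
movel(at(P(.052,.003),.044),feed=.05);sleep(.2);say('near')
print(movel(at(P(.052,.016),.044),feed=.015,stop_force=10));say('push');print(y0,prs(observe()['eef_pos']));sleep(.2);say('hold');print(prs(observe()['eef_pos']))
movel(at(P(.052,.000),.044),feed=.08)
movel(at(P(.052,.000),.20),feed=.3)
o=P(-.02,0);move_ptp([o[0],o[1],.34],q(YAW+np.pi/2));sleep(.15)
c=calibration("wrist");p,d=snapshot("wrist");np.savez("w3.npz",p=p,d=d,**c);cv2.imwrite("pics/w3.png",p[:,:,::-1]);say()
W=cloud(p,d,c,True);H=hsv(p);Z=W[...,2]
def rect(nm,m,big=30):
    m=m&np.isfinite(W[...,2]);nn,l,st,ce=cv2.connectedComponentsWithStats(m.astype(np.uint8))
    for i in range(1,nn):
        if st[i,4]>big:
            k=W[l==i];r=cv2.minAreaRect(k[:,:2].astype(np.float32)*1000);print(nm,ce[i].round(),st[i,4],np.round(r[0],1),np.round(r[1],1),round(r[2],1),'press',prs(np.array(r[0])/1000),'zmed',np.median(k[:,2]).round(4))
rect('fence',(H[...,0]>100)&(H[...,0]<125)&(H[...,1]>120)&(abs(Z-.062)<.003))
rect('top62',(H[...,1]<60)&(abs(Z-.062)<.003)&(abs(W[...,0]-.62)<.06)&(abs(W[...,1]+.115)<.06))
rect('orange',(H[...,0]>8)&(H[...,0]<20)&(H[...,1]>150)&(abs(Z-.062)<.004)&(W[...,0]>.55))
rect('jaw',(H[...,1]<60)&(abs(Z-.058)<.0025)&(abs(W[...,0]-.59)<.03)&(abs(W[...,1]+.115)<.14))
rect('bar',((H[...,0]<6)|(H[...,0]>174))&(H[...,1]>150)&(Z>.101)&(Z<.115))
E
```

```text
open t 16.77 [ 0.6188 -0.1176  0.1074] F [ 0.2  0.3 -0.2] M [ 0.11 -0.06 -0.05] op 0.0779 g 0.0
near t 17.23 [ 0.6188 -0.1126  0.109 ] F [-0.4  0.3 -0.5] M [ 0.13 -0.06  0.04] op 0.0782 g 0.0
True
push t 17.63 [ 0.6186 -0.1102  0.1088] F [ 0.2 -2.9  1.6] M [-0.43 -0.15 -0.03] op 0.0781 g 1.4
[ 0.0518 -0.002 ] [0.0518 0.0054]
hold t 17.83 [ 0.6186 -0.1103  0.1086] F [-0.6 -2.6  2.5] M [-0.48 -0.19  0.03] op 0.0782 g 1.6
[0.0518 0.0053]
t 19.44 [ 0.5474 -0.1181  0.3381] F [-0.9  0.5 -0.2] M [ 0.09 -0.04 -0.01] op 0.0778 g 0.0
fence [319. 260.] 1661 [ 660.8 -112.8] [ 20.5 175. ] 1.7 press [0.0939 0.0012] zmed 0.0622
top62 [318. 237.] 1471 [ 627.2 -116.6] [40.8 65.1] 1.5 press [ 0.0602 -0.0013] zmed 0.0624
orange [352. 247.] 292 [639.4 -71.5] [22.2 23.8] 0.3 press [0.074  0.0434] zmed 0.0621
jaw [318. 211.] 2119 [ 594.1 -119.2] [ 16.3 221.7] 2.5 press [ 0.027  -0.0027] zmed 0.0582
jaw [309. 222.] 42 [ 608. -129.] [ 1.2 36.6] 1.2 press [ 0.0406 -0.013 ] zmed 0.0586
bar [408. 123.] 457 [478.6 -27.3] [40.3 14.5] 27.4 press [-0.085   0.0934] zmed 0.1068
bar [227. 124.] 454 [ 486.2 -215.6] [41.4 14.4] 46.2 press [-0.0844 -0.0951] zmed 0.1068
```

View pics/w3.png

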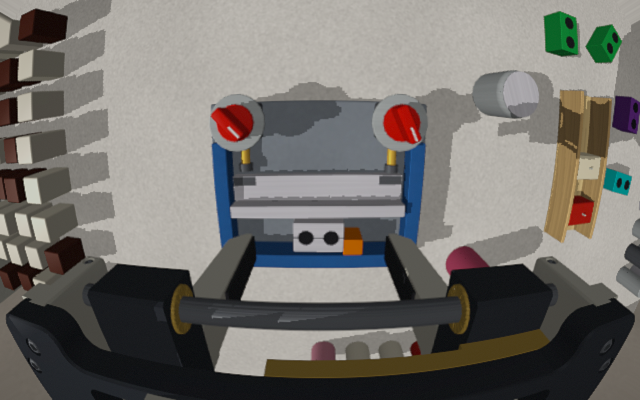

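The mould stands flush against the orange stop (crop pixels 318,237 vs 352,247, about 0.2 mm off). The jaw is square and the knobs are at (408,123) and (227,124). Next come the knobs, starting with one turn to check.

```bash
cat >> h.py <<'E'
KN={'L':np.array([.4792,-.0268]),'R':np.array([.4865,-.2153])}
def turn(k,th0,th1):
    xy=KN[k];f=lambda th:YAW-th+1.5*np.pi
    J=inverse_kinematics(at(xy,.137),q(f(th0)))
    if abs(J[0]-J[5]-f(th0))>.1: raise RuntimeError(str(J))
    movej(J);command_gripper(.045)
    movel(at(xy,.100),feed=.12)
    command_gripper(.005,60);g=observe()['opening']
    J=np.array(observe()['joint_pos']);a=J[5];J[5]=J[0]-f(th1);movej(J);sleep(.1)
    o=observe();say(k,th1,'grip',round(g,4),'j6 err',round(o['joint_pos'][5]-J[5],3))
    command_gripper(.045);movel(at(xy,.137),feed=.15)
E
python3 - <<'E'
from h import *
command_gripper(.045)
turn('R',2.382,2.95)
say()
E
```

```text
R 2.95 grip 0.0139 j6 err 0.0 t 23.07 [ 0.487  -0.2163  0.1653] F [  8.  -11.1  -5.1] M [-1.91 -1.38 -0.08] op 0.0133 g 60.0
t 24.18 [ 0.4867 -0.2154  0.2025] F [-0.2  0.5 -0.4] M [ 0.09 -0.08 -0.03] op 0.045 g 0.0
```

```bash
python3 - <<'E'
from h import *
turn('L',2.697,3.45)
turn('R',2.95,3.95)
o=P(-.03,0);move_ptp([o[0],o[1],.32],q(YAW+np.pi/2));sleep(.1)
c=calibration("wrist");p,d=snapshot("wrist");cv2.imwrite("pics/w4.png",p[:,:,::-1]);W=cloud(p,d,c,True);H=hsv(p);Z=W[...,2]
def rect(nm,m,big=30):
    m=m&np.isfinite(W[...,2]);nn,l,st,ce=cv2.connectedComponentsWithStats(m.astype(np.uint8))
    for i in range(1,nn):
        if st[i,4]>big:
            k=W[l==i];r=cv2.minAreaRect(k[:,:2].astype(np.float32)*1000);print(nm,st[i,4],np.round(r[0],1),np.round(r[1],1),round(r[2],1),'press',prs(np.array(r[0])/1000))
rect('top62',(H[...,1]<60)&(abs(Z-.062)<.002)&(abs(W[...,0]-.62)<.06)&(abs(W[...,1]+.115)<.06))
rect('jaw',(H[...,1]<60)&(abs(Z-.058)<.002)&(abs(W[...,0]-.6)<.03)&(abs(W[...,1]+.115)<.14))
rect('bar',((H[...,0]<6)|(H[...,0]>174))&(H[...,1]>150)&(Z>.101)&(Z<.115))
for k,t in(('L',3.45),('R',3.95)): print(k,'expect bar yaw',np.degrees(YAW-t)%180)
say()
E
```

```text
L 3.45 grip 0.0139 j6 err 0.0 t 27.08 [ 0.4793 -0.0277  0.1653] F [ -0.1 -10.5   0.9] M [-1.89 -0.1  -0.14] op 0.0138 g 60.0
R 3.95 grip 0.0136 j6 err 0.0 t 31.34 [ 0.4863 -0.2183  0.1654] F [ -4.3 -21.4  -3.8] M [-3.62  0.55 -0.05] op 0.0135 g 60.0
top62 1509 [ 626.9 -116.5] [41.8 64.2] 1.6 press [ 0.0599 -0.0012]
jaw 2290 [ 599.5 -118.7] [ 19.8 221.8] 3.2 press [ 0.0325 -0.0024]
bar 496 [478.8 -26.7] [14.3 40.7] 74.2 press [-0.0848  0.094 ]
bar 509 [ 485.3 -215.9] [14.5 41.3] 45.3 press [-0.0853 -0.0953]
L expect bar yaw 164.42956067986597
R expect bar yaw 135.7816709233248
t 33.27 [ 0.5365 -0.1194  0.3181] F [-0.2 -0.8  0.2] M [ 0.14 -0.06  0.04] op 0.0447 g 0.0
```

Knob angles match the expected ones (164.2° and 135.3°), and jaw and mould are fine. Side loads suggest the knob centres are about 1.5 mm further to -y, so I'll shift and continue.

```bash
python3 - <<'E'
from h import *
KN['L']+=[0,-.0012];KN['R']+=[0,-.002]
turn('L',3.45,4.45)
turn('R',3.95,4.75)
turn('L',4.45,5.04)
turn('R',4.75,5.04)
o=P(-.03,0);move_ptp([o[0],o[1],.32],q(YAW+np.pi/2));sleep(.1)
c=calibration("wrist");p,d=snapshot("wrist");cv2.imwrite("pics/w5.png",p[60:300,150:470,::-1].repeat(2,0).repeat(2,1));W=cloud(p,d,c,True);H=hsv(p);Z=W[...,2]
def rect(nm,m,big=30):
    m=m&np.isfinite(W[...,2]);nn,l,st,ce=cv2.connectedComponentsWithStats(m.astype(np.uint8))
    for i in range(1,nn):
        if st[i,4]>big:
            k=W[l==i];r=cv2.minAreaRect(k[:,:2].astype(np.float32)*1000);print(nm,st[i,4],np.round(r[0],1),np.round(r[1],1),round(r[2],1),'press',prs(np.array(r[0])/1000))
rect('fence',(H[...,0]>100)&(H[...,0]<125)&(H[...,1]>120)&(abs(Z-.062)<.003))
rect('top62',(H[...,1]<60)&(abs(Z-.062)<.002)&(abs(W[...,0]-.62)<.06)&(abs(W[...,1]+.115)<.06))
rect('orange',(H[...,0]>8)&(H[...,0]<20)&(H[...,1]>150)&(abs(Z-.062)<.004)&(W[...,0]>.55))
rect('jaw',(H[...,1]<60)&(abs(Z-.058)<.002)&(abs(W[...,0]-.6)<.03)&(abs(W[...,1]+.115)<.14))
rect('bar',((H[...,0]<6)|(H[...,0]>174))&(H[...,1]>150)&(Z>.101)&(Z<.115))
print('home bar yaw',np.degrees(YAW-5)%180)
say()
E
```

```text
L 4.45 grip 0.0135 j6 err 0.0 t 36.28 [ 0.4784 -0.029   0.1652] F [-12.4 -10.6   8.6] M [-2.02  2.37 -0.03] op 0.0139 g 60.0
R 4.75 grip 0.0138 j6 err 0.0 t 40.38 [ 0.4849 -0.2187  0.1653] F [-11.4  -4.3   4.9] M [-0.72  2.   -0.03] op 0.0137 g 60.0
L 5.04 grip 0.0138 j6 err -0.001 t 44.27 [ 0.4777 -0.0284  0.1653] F [-7.3 -2.5  3.5] M [-0.22  1.31  0.86] op 0.0135 g 60.9
R 5.04 grip 0.0138 j6 err -0.004 t 47.92 [ 0.4848 -0.2174  0.1654] F [-5.8 -0.1  2.8] M [0.08 0.88 0.8 ] op 0.0139 g 60.7
fence 124 [ 659.6 -233.2] [ 8.3 29.2] 5.2 press [ 0.0883 -0.119 ]
fence 108 [650.7   4.3] [26.5  8.4] 88.8 press [0.0881 0.1187]
fence 982 [ 661.1 -113. ] [ 18.5 105.5] 1.9 press [0.0942 0.001 ]
top62 1480 [ 632.  -116.2] [41.9 63.3] 2.2 press [ 0.065 -0.001]
orange 200 [638.8 -74.1] [21.6 17.7] 4.7 press [0.0734 0.0407]
jaw 2172 [ 604.5 -118.3] [ 18.3 222. ] 2.1 press [ 0.0374 -0.0021]
bar 491 [478.6 -27.6] [40.6 14.6] 75.5 press [-0.085   0.0931]
bar 504 [ 485.7 -215.6] [41.1 14.4] 75.5 press [-0.0848 -0.0951]
home bar yaw 75.62110243458841
t 50.67 [ 0.5369 -0.1188  0.3196] F [ 0.3  0.5 -0.1] M [ 0.09 -0.09  0.03] op 0.045 g 0.0
```

View pics/w5.png

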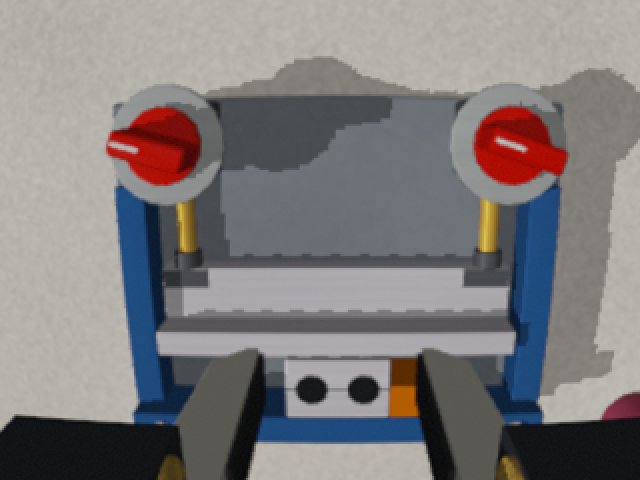

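The mould at (337,388) sits against the fence and the orange stop, with the jaw square at (335,340). Both bars are at 75.5°, against 75.6° for home, and both met about 0.8 N m at the end stops.

```bash
python3 -c "
from workcell import *
print(finish_job())"
```

```text
the job is handed in; nothing more can be done
None
```

I handed the job in at about 51 s, and no verdict came back: by my measurements the mould is in the corner against the fence and side stop, both knobs are at their end stops, and the jaw is square. I didn't measure the candles, tin and candle blocks again at the end, but nothing was seen to move.

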